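# Refit the plunger of a glass gas syringe

### The job

Put the gas syringe together for the lesson. First lift the blue-capped bottle that stands in front of the syringe's open mouth and stand it upright in the empty cell of the bottle tray; then take the thick plunger with the orange band from the drying rack, start it tip first into the clamped barrel, let go of it when it is partway in, take a fresh hold further back towards its knob and push it fully home. Leave the thin plunger and all the other things where they are, and let nothing fall or tip over.

Things in the scene. Friction and masses are not known exactly. Their poses are not given: they have to be found in the camera images.
- barrel_mouth (a point): centre of the open mouth of the fixed, level glass syringe barrel with an orange band, 120 mm above the bench; its x axis runs along the bore from the mouth inwards, z is up. Bore 31 mm wide, 165 mm deep; its first 7 mm flare out to 42 mm; lip 48 mm and tube 39 mm across outside. A clamp holds the tube 112 mm in from the mouth (reaching 65 mm above the axis)
- barrel_end (a point): centre of the closed end of the bore, 165 mm in from the mouth
- stand_top (a point): top of the retort stand's upright steel rod, 12 mm thick, 320 mm tall, 100 mm in from the mouth and 130 mm to the -y side of the bore. Its base plate (160 x 170 x 12 mm) begins 20 mm in from the mouth: nothing of the stand lies in front of the mouth
- plunger_mid (a point): centre, on the axis, of the thick frosted-glass plunger with an orange band: 218 mm long, shaft 28 mm across, knob 36 mm across and 8 mm thick at the tail, about 0.14 kg. x axis from knob to tip. It starts level in the rack, its axis 50 mm above the bench, in V notches about 60 mm to each side of its middle: free to grip between them
- plunger_tip (a point): centre of the tip face of the thick plunger (edge chamfered by 4 mm), 109 mm from plunger_mid along its x axis. Fully home the tip touches the closed end of the bore, and 45 mm of shaft and the knob stand out of the mouth. The fit has 1.5 to 2 mm play all round, so that left partway in it stays but sags a few mm at the tail
- rack: fixed wooden drying rack, base 150 x 160 x 8 mm, origin under its centre; cross bars 60 mm to each side of the centre along x, each with two V notches 37.5 mm to each side along y (arms up to 58 mm high, 31 mm to each side of a notch's middle). The plungers lie along its x axis, tips to +x, either one in either pair of notches
- thin_plunger_mid (a point): centre of the thin plunger with a green band in the other notches of the rack: 180 mm long, shaft 20 mm across, knob 28 mm; axis 44 mm above the bench; leave it alone
- bottle_mid (a point): centre, half-way up, of the amber glass bottle with a blue cap, which stands in front of the barrel's mouth: 66 mm across up to 82 mm, then a shoulder to a neck, blue cap 45 mm across from 112 mm to 142 mm above its underside; its z axis points up; about 0.25 kg
- tray_free (a point): centre of the floor of the empty cell of the fixed grey bottle tray (90 x 175 mm), 5 mm above the bench; the cell is 80 x 80 mm, outer walls 35 mm and divider 30 mm high above the bench; the other cell lies 85 mm away along +y and holds the black-capped bottle
- tray_bottle: black-capped amber bottle of the same shape as the blue-capped one, origin under its centre, in the tray's other cell; leave it alone
- flask: clear conical flask with a red-brown rubber stopper, base 82 mm across, 147 mm tall, origin under its centre; leave it alone
- beaker: clear glass beaker 66 mm across, 80 mm tall, origin under its centre; leave it alone
- cylinder: slim clear measuring cylinder on a blue foot 60 mm across, 195 mm tall, tube 28 mm, rim 34 mm, origin under its centre; leave it alone. Beyond it, 0.2 m further to the robot's right, stands a fixed microscope 0.40 m tall

How it is judged:
By the outcome, as a careful person would: the job done as asked, in the order asked, and still so for the second after the job is handed in, with the robot touching nothing.
It also fails if it takes over 70 s, if anything falls off the work surface, if the arm or the gripper's body presses on something with over 40 N, if the wrist force passes 120 N, or if a joint passes its speed limit or range.

### The arm

A 6-joint arm with a two-finger parallel gripper is mounted at the origin on the work surface. World frame = base frame: x ahead of the robot, y to its left, z up, the work surface at z = 0. Lengths are in m, angles in rad, forces in N, time in s.
With the tool pointing down it reaches from about 0.325 to 0.925 m from the base axis. Payload 3.1 kg.
Tool frame: the origin (TCP) lies at the very end of the fingers, on their centre line; the grasp point (between the pads) lies 19 mm behind it; z points along the fingers, y is the line along which they close (so a half turn about z gives the same grasp; the last joint's range is limited). The gripper opens to 85 mm and grips with 20 to 120 N. Pads are 22 mm wide; open, the fingers measure 114 mm over their backs; the gripper's body (76 mm by 85 mm) begins 54 mm behind the grasp point. The pads swing forward as they close: fully open they stand 13 mm farther back than shut.
Start: joints at [1.153, 0.217, 1.613, -0, 1.311, -0.112], TCP at [0.188, 0.596, 0.231] pointing down, gripper open.
Joint ranges: [-2.75, 2.75], [-0.78, 2.1], [0.31, 2.55], [-1.13, 4.27], [0.13, 2.63], [-2.58, 2.58]. Speed limits (rad/s): [2.79, 2.79, 3.14, 3.14, 3.14, 3.14].

### API

Orientations are given as a unit quaternion [x, y, z, w].
In Python, from cell import readout, get_image, camera_model, job, search_frame gives the robot as it stands.
- The arm moves only by the shell command python3 -m inch 'ROWS' [FORCE]. ROWS is JSON, a list of rows, each an object of numbers: "grip": the opening, from -1 (shut) to 1 (fully open); "tx", "ty", "tz": the shift along the tool's x, y, z in mm; "ax", "ay", "az": the turn, a rotation vector about the tool's x, y, z in rad. A call has 1 to 8 rows; each row is the pose to reach, as a shift and turn from the pose commanded when the call began, along the tool's axes at that moment; what a row does not reach only later rows make up. A row lasts 1/8 s, in which the tool goes at most 62.5 mm and 10.7 degrees, less where a joint would pass 70% of its speed; a pose out of reach is approached as far as the arm can. A call with a gripper value outside its range is refused whole. The fingers move at their own pace and stop on an object; FORCE is the grip in N (left out, the last holds). Time passes only in rows, so rows that repeat a pose let the fingers close. It gives the time, the measured TCP pose, the force, the opening and the grip force at its end, in the units of the state.
- readout.sense(): the state, without advancing time (a new reading comes with each control period).
- get_image(name): name is "side" or "top"; returns the picture (384x512x3 uint8, blue, green, red); there is no depth.
- camera_model(name): a dict with "K" (3x3 intrinsics, pixels), "D" ([k1, k2, p1, p2, k3] as OpenCV has them; the pictures are not rectified), "R" (3x3) and "t" (3): a world point X has camera coordinates R X + t. Camera axes: x right, y down, z forward; pixel columns grow to the right and rows downward; lengths in m; the calibration is good to about 2 mm. A picture is of the moment at which its call begins. camera_model takes no time and is no camera call.
- job.hand_in(): hands the job in; it is judged then, once.
Trained networks look in the newest picture that a camera, given by its name, has taken for a name from the list of things; names that differ only in an ending like _2 or _b are one class to them, and where a whole thing is asked for, a point or a joint stands for the part that bears it (a point fixed in the world has none). Each returns a list of dicts, best first, with "conf" (0 to 1); they miss things now and then, are a little off and sometimes report something else, mostly with a low value. They report only what shows in the picture. A call takes as long as a camera call.
- search_frame(label, camera): "box" ([centre column, centre row, width, height] as shares, 0 to 1, of the picture: columns of its width, rows of its height, round what is visible of it).
The state is a dict: "clock": time; "q": joint angles; "qd": joint speeds; "joint_efforts": joint torques, N m; "ee_pos": TCP position; "ee_rot": TCP orientation; "ft_force": force on the tool from outside, world axes, zero at the start; "moment": the same for the moment, N m; "grip_width": finger opening in m; "gripper_force": force on a finger pad.
Only numpy, scipy, OpenCV 4.12 (cv2) and the standard library are available. Lean on these libraries where they do the work, as an engineer would, in place of code of your own. Each camera call takes 0.05 s, during which the arm holds its last target. There are 200 camera calls.

## Working session

There is one attempt and no reset: what is moved stays moved. The work goes in short steps, Python scripts to look and compute and a shell command to move; the robot and the scene stay as the last step left them, time stands still between calls to the robot, and variables do not carry over. Pictures are saved under pics/ and viewed, at most 10 in all, crops included, and the job is handed in when it is done.

```bash
ls; mkdir -p pics; python3 - <<'E'
from cell import readout, get_image, camera_model, job, search_frame
import cv2
for n in ("side","top"):
    cv2.imwrite(f"pics/{n}0.png", cv2.resize(get_image(n),(768,576)))
    m=camera_model(n); print(n,m["K"],m["D"],m["R"],m["t"])
    for l in "barrel_mouth plunger_mid plunger_tip thin_plunger_mid bottle_mid tray_free tray_bottle rack flask beaker cylinder".split():
        r=search_frame(l,n)
        print(l,[(round(d["conf"],2),[round(float(b*s),1) for b,s in zip(d["box"],(512,384,512,384))]) for d in r[:2]])
print(readout.sense())
E
```

```text
pics
side [[361.19632925   0.         256.49689221]
 [  0.         361.19632925 191.2273518 ]
 [  0.           0.           1.        ]] [0.01552661 0.         0.         0.         0.        ] [[ 0.66601686 -0.74566555 -0.02011035]
 [-0.4863589  -0.41365124 -0.76964126]
 [ 0.5655763   0.52237491 -0.63815978]] [-0.37003735  0.43418983  0.74876378]
barrel_mouth [(0.85, [242.8, 178.6, 72.4, 118.9])]
plunger_mid [(0.86, [339.6, 307.4, 94.1, 48.6]), (0.36, [326.7, 336.2, 77.2, 71.5])]
plunger_tip [(0.7, [340.3, 308.7, 94.8, 39.7])]
thin_plunger_mid []
bottle_mid [(0.69, [289.9, 235.0, 25.6, 50.6])]
tray_free [(0.93, [154.4, 216.0, 60.2, 34.5])]
tray_bottle [(0.62, [144.5, 195.6, 27.0, 42.7])]
rack [(0.73, [140.7, 194.2, 28.2, 44.5]), (0.6, [328.3, 330.2, 71.9, 85.0])]
flask [(0.59, [223.5, 249.1, 25.8, 55.7])]
beaker [(0.6, [338.0, 223.1, 21.1, 36.6])]
cylinder [(0.68, [374.4, 236.3, 32.0, 64.6]), (0.52, [287.2, 235.5, 25.0, 50.6])]
top [[388.70271411   0.         254.80357444]
 [  0.         388.70271411 193.73005263]
 [  0.           0.           1.        ]] [-0.07620539  0.          
[... 866 characters left out ...]
, 'q': array([ 1.15276413e+00,  2.16894896e-01,  1.61339543e+00,  3.10062458e-05,
        1.31129835e+00, -1.12214762e-01]), 'qd': array([ 2.16341483e-03, -1.08533841e-03,  6.98712119e-05, -2.26583981e-04,
        1.48184032e-03, -1.31602682e-03]), 'joint_efforts': array([-1.44400205e-04, -3.96892083e+01, -3.04252088e+01, -2.42242240e-04,
        6.96113457e-04, -2.56645947e-06]), 'ee_pos': array([0.18815575, 0.59602174, 0.23130582]), 'ee_rot': array([ 1.52317481e-01,  9.88331617e-01,  5.84670908e-06, -1.39390953e-05]), 'ft_force': array([ 0.12832442, -0.47922015, -0.23842882]), 'moment': array([-0.00084022, -0.03600469, -0.02428993]), 'gripper_force': 0.0, 'grip_width': 0.08543377865940799}
```

View pics/side0.png

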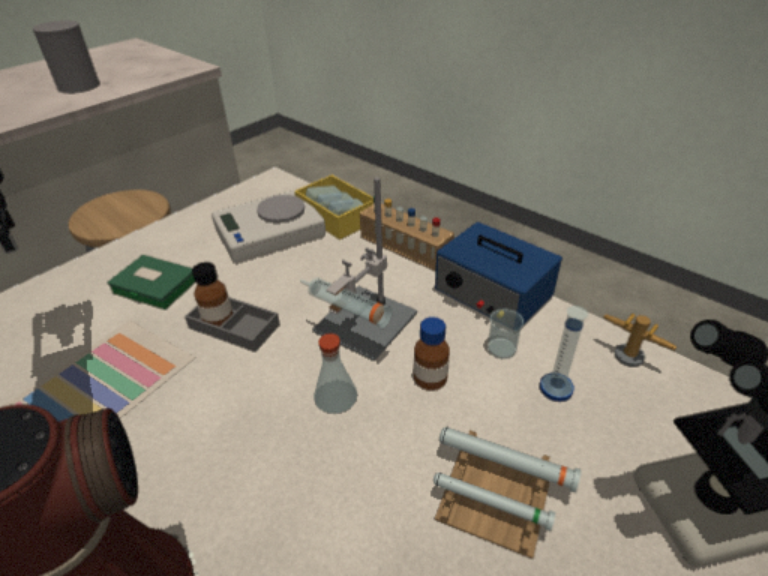

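View pics/top0.png

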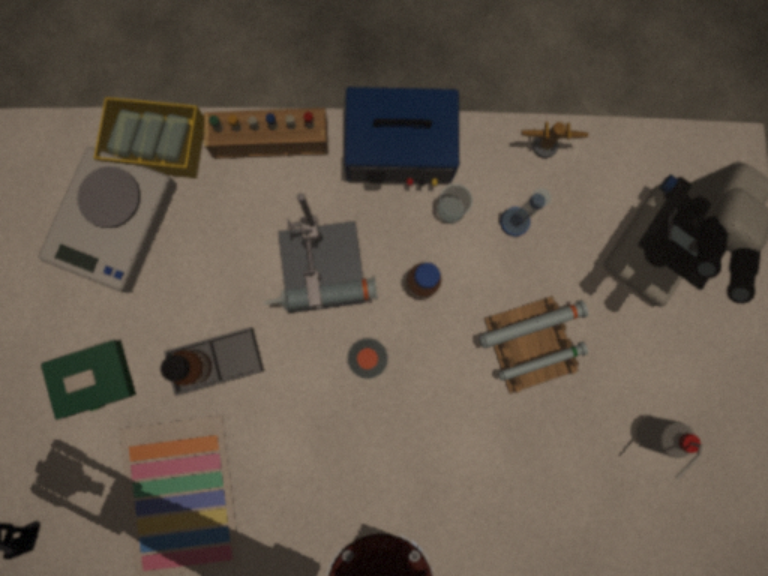

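The scene: in the top view (1.5x), the bottle cap is at (427,275). The barrel mouth is at about (374,289), with its bore running left (+y). The thick plunger runs from its knob at (583,310) to its tip at (482,340), and the empty tray cell is at (238,355). The networks agree, so I'll enlarge the top and side views for precise pixels.

```bash
cat > h.py <<'E'
import numpy as np, cv2
from cell import camera_model
def ray(n,uv):
    m=camera_model(n);K=np.array(m["K"]);D=np.array(m["D"]);R=np.array(m["R"]);t=np.array(m["t"])
    p=cv2.undistortPoints(np.array([[uv]],float),K,D)[0,0]
    return -R.T@t, R.T@np.array([p[0],p[1],1])
def atz(n,uv,z):
    o,d=ray(n,uv); return o+d*(z-o[2])/d[2]
def tri(a,b):
    (o1,d1),(o2,d2)=ray("top",a),ray("side",b)
    A=np.c_[d1,-d2]; s=np.linalg.lstsq(A,o2-o1,rcond=None)[0]
    p,q=o1+d1*s[0],o2+d2*s[1]; return (p+q)/2,np.linalg.norm(p-q)
def proj(n,X):
    m=camera_model(n); r=cv2.Rodrigues(np.array(m["R"]))[0]
    return cv2.projectPoints(np.array(X,float).reshape(-1,3),r,np.array(m["t"]),np.array(m["K"]),np.array(m["D"]))[0][:,0]
def crop(n,c0,r0,w,h,s,f):
    from cell import get_image
    im=get_image(n)[r0:r0+h,c0:c0+w]; cv2.imwrite(f,cv2.resize(im,None,fx=s,fy=s,interpolation=cv2.INTER_CUBIC))
E
python3 - <<'E'
from h import *
crop("top",170,120,230,150,3.4,"pics/t1.png"); crop("side",190,170,200,190,3.1,"pics/s1.png")
E
```

```text
(no output)
```

View pics/t1.png

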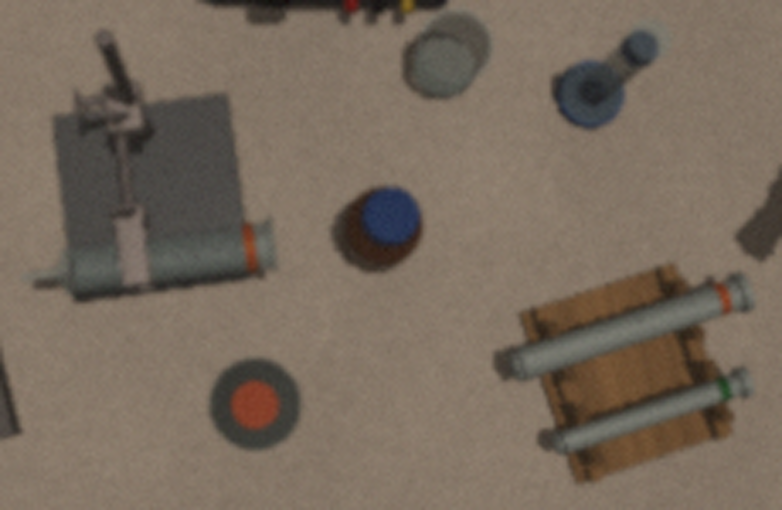

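View pics/s1.png

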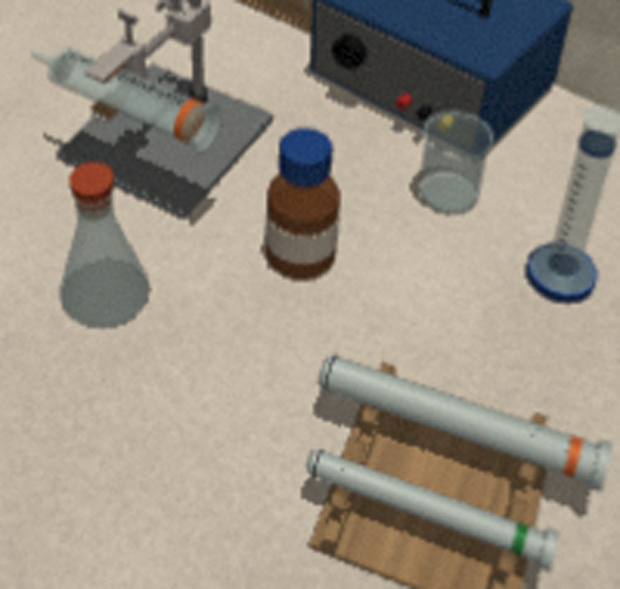

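In the top crop the cap centre is at (390,215). The plunger tip is at (516,362), its knob end at (748,291), the barrel lip at (271,245) and the nozzle at (36,281). The side crop has the lip at about (206,128), the cap top at (305,137), the plunger tip face at (325,372) and the knob end at (603,465).

```bash
python3 - <<'E'
from h import *
from cell import get_image
np.set_printoptions(precision=4,suppress=True)
T=lambda x,y:(170+(x)/3.4,120+(y)/3.4); S=lambda x,y:(190+x/3.1,170+y/3.1)
print("cap",atz("top",T(390,215),.142),tri(T(390,215),S(305,140)))
m=atz("top",T(271,245),.12);print("mouth",m,tri(T(271,245),S(206,128)))
e=atz("top",T(72,273),.12);print("tube end",e,tri(T(72,273),S(58,67)))
nz=atz("top",T(36,281),.12);print("nozzle",nz)
for p in (e,nz): d=p-m;print("dir",np.degrees(np.arctan2(d[1],d[0])),np.linalg.norm(d))
a,b=T(516,362),T(748,291);k=atz("top",b,.05);t=atz("top",a,.05);d=t-k
print("knob",k,"tip",t,np.linalg.norm(d),np.degrees(np.arctan2(d[1],d[0])))
print(tri(a,S(328,372)),tri(b,S(601,466)))
print("thin ends",atz("top",T(556,441),.044),atz("top",T(746,382),.044))
im={n:get_image(n) for n in("top","side")}
# orange band blobs
for n in im:
    hsv=cv2.cvtColor(im[n],cv2.COLOR_BGR2HSV); msk=cv2.inRange(hsv,(3,120,90),(16,255,255))
    c,l,st,ce=cv2.connectedComponentsWithStats(msk)
    for i in range(1,c):
        if st[i,4]>15: print(n,ce[i],st[i])
# tray corners in full-res view coordinates /1.5
tr=[(165,357),(252,330),(262,368),(176,393)]
tp=np.array([atz("top",(x/1.5,y/1.5),.035) for x,y in tr]);print("tray",tp,np.linalg.norm(np.roll(tp,-1,0)-tp,axis=1))
print("flask",atz("top",T(256,405),.147),"blackcap",atz("top",(176/1.5,367/1.5),.147))
print("beaker",atz("top",T(441,66),.0),"cyl",atz("top",T(590,93),.0))
print("base plate",[atz("top",T(*p),.012) for p in((55,115),(228,95),(245,222))])
E
```

```text
cap [ 0.6005 -0.0742  0.142 ] (array([ 0.6014, -0.075 ,  0.1416]), np.float64(0.0021936506075960617))
mouth [0.5779 0.0199 0.12  ] (array([0.5791, 0.0193, 0.1145]), np.float64(0.0017244312278357702))
tube end [0.5531 0.1797 0.12  ] (array([0.5515, 0.1817, 0.1169]), np.float64(0.004860712388476607))
nozzle [0.5463 0.2085 0.12  ]
dir 98.79681515142536 0.16174810562390013
dir 99.50054257782766 0.19125122527287355
knob [ 0.551  -0.3979  0.05  ] tip [ 0.4876 -0.1924  0.05  ] 0.2151116144384166 107.14265452314805
(array([ 0.4874, -0.1935,  0.0422]), np.float64(0.0011852973569684202)) (array([ 0.5496, -0.396 ,  0.0505]), np.float64(0.0040770136493930645))
thin ends [ 0.4202 -0.2279  0.044 ] [ 0.4718 -0.3964  0.044 ]
top [178.7761  85.2965] [ 136   73   81   24 1130]
top [373.3    84.775] [370  82  10   7  40]
top [355.0909  87.5455] [349  87  13   2  22]
top [385.1765  88.7647] [380  88  12   4  17]
top [243.0857 192.0286] [241 186   5  13  35]
top [346.4385 208.5287] [328 201  36  16 244]
top [382.65 207.2 ] [380 204   5   8  20]
top [354.031 229.969] [335 219  38  22 484]
top [374.4444 222.3889] [373 220   4   6  18]
top [244.4459 238.6497] [238 232  14  14 157]
top [360.8788 250.    ] [344 242  35  19 264]
top [115.3091 298.4409] [ 86 290  60  18 592]
side [137.5556 193.4778] [130 187  18  13  90]
side [248.7805 207.4146] [246 202   8  13  41]
side [ 93.9351 235.3919] [ 72 223  44  26 370]
side [219.252 227.187] [213 222  14  11 123]
side [290.9041 233.9178] [282 228  17  12  73]
side [374.4103 316.8462] [372 311   6  13  39]
tray [[0.4467 0.4278 0.035 ]
 [0.502  0.2583 0.035 ]
 [0.4283 0.2364 0.035 ]
 [0.3774 0.4031 0.035 ]] [0.1783 0.0769 0.1743 0.0736]
flask [0.4494 0.0304 0.147 ] blackcap [0.4303 0.3686 0.147 ]
beaker [ 0.7594 -0.1355  0.    ] cyl [ 0.7366 -0.2735  0.    ]
base plate [array([0.7056, 0.2144, 0.012 ]), array([0.7261, 0.0591, 0.012 ]), array([0.6108, 0.0422, 0.012 ])]
```

```bash
cat >> h.py <<'E'
from scipy.spatial.transform import Rotation as Ro
def plan(x,y,z,yaw=None,tilt=0):
    """rows values to reach TCP xyz, tool down, closing axis (tool y) at yaw deg"""
    from cell import readout
    s=readout.sense(); p=s["ee_pos"]; R=Ro.from_quat(s["ee_rot"])
    M=R.as_matrix()
    if yaw is None: yaw=np.degrees(np.arctan2(M[1,1],M[0,1]))
    c=[ ]
    a=np.radians(yaw); Y=np.array([np.cos(a),np.sin(a),0]); Z=np.array([0,0,-1.]); X=np.cross(Y,Z)
    T=Ro.from_matrix(np.c_[X,Y,Z]); d=M.T@(np.array([x,y,z])-p)*1000
    print("t",d.round(1),"a",(R.inv()*T).as_rotvec().round(3))
def st():
    from cell import readout
    s=readout.sense(); M=Ro.from_quat(s["ee_rot"]).as_matrix()
    print("clk",round(s["clock"],2),"p",s["ee_pos"].round(4),"yawY",np.degrees(np.arctan2(M[1,1],M[0,1])).round(2),"tilt",M[:,2].round(3),"F",s["ft_force"].round(1),"w",round(s["grip_width"],4),"g",s["gripper_force"],"q",s["q"].round(2))
E
python3 - <<'E'
from h import *
crop("top",100,210,85,60,8,"pics/tray.png")
plan(.6008,-.0745,.28,17.5)
E
```

```text
t [-595.4 -515.1  -48.7] a [-0.   -0.    0.96]
```

View pics/tray.png

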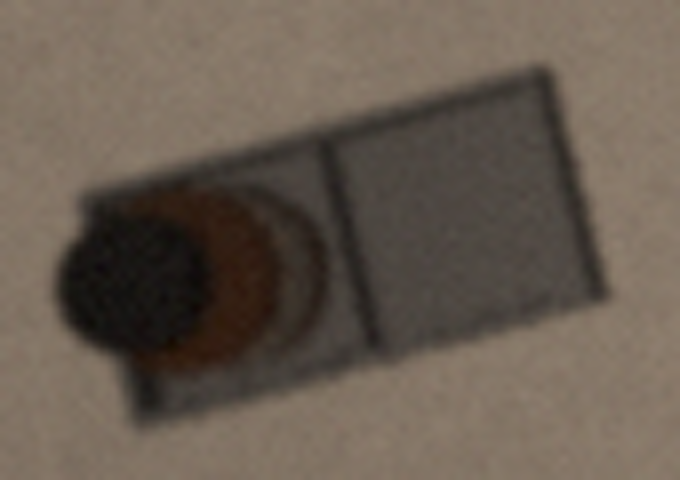

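The tray crop shows its corners at (85,195), (548,68), (603,298) and (140,420). The divider runs (325,140)–(375,345), the right-hand cell is empty, and the black cap is at (133,283).

```bash
python3 - <<'E'
from h import *
np.set_printoptions(precision=4,suppress=True)
C=lambda x,y:(100+x/8,210+y/8)
for z in (.035,.0):
  p=np.array([atz("top",C(*c),z) for c in((85,195),(548,68),(603,298),(140,420),(325,140),(375,345))])
  print(p[:,:2].tolist()); print(np.linalg.norm(np.roll(p[:4],-1,0)-p[:4],axis=1))
  print("free c",p[[1,2,4,5]].mean(0), np.degrees(np.arctan2(*(p[0]-p[1])[1::-1])),np.degrees(np.arctan2(*(p[3]-p[2])[1::-1])),"tray c",p[:4].mean(0))
print(atz("top",C(133,283),.147))
from cell import search_frame
E
python3 -m inch '[{"tz":-50,"grip":1},{"tx":-300,"ty":-258,"tz":-50,"az":0.5},{"tx":-300,"ty":-258,"tz":-50,"az":0.5},{"tx":-300,"ty":-258,"tz":-50,"az":0.5},{"tx":-300,"ty":-258,"tz":-50,"az":0.5},{"tx":-300,"ty":-258,"tz":-50,"az":0.5},{"tx":-300,"ty":-258,"tz":-50,"az":0.5},{"tx":-300,"ty":-258,"tz":-50,"az":0.5}]' 40
```

```text
[[0.4573637401839205, 0.4263713135094907], [0.5064195042536473, 0.25694647788638014], [0.4227614783352878, 0.23420800321598417], [0.37591506295841687, 0.40254085745032675], [0.4788641066907399, 0.3382642001918519], [0.4045088890274516, 0.3171359998458255]]
[0.1764 0.0867 0.1747 0.0849]
free c [0.4531 0.2866 0.035 ] 106.14799968591377 105.55168982052466 tray c [0.4406 0.33   0.035 ]
[[0.457458083247825, 0.43845273027496084], [0.5080128507786991, 0.26385075757490356], [0.421798475514193, 0.24041746033108516], [0.37352056803595646, 0.41389408382286713], [0.4796154392934037, 0.34765331625995444], [0.4029881394243791, 0.3258794987056936]]
[0.1818 0.0893 0.1801 0.0875]
free c [0.4531 0.2945 0.    ] 106.14799968591379 105.55168982052467 tray c [0.4402 0.3392 0.    ]
[0.4284 0.3704 0.147 ]validation failed for argument at $[0]...
```

```bash
python3 -m inch '[{"grip":1,"tx":0,"ty":0,"tz":-50,"ax":0,"ay":0,"az":0},{"grip":1,"tx":-300,"ty":-258,"tz":-50,"ax":0,"ay":0,"az":0.5},{"grip":1,"tx":-300,"ty":-258,"tz":-50,"ax":0,"ay":0,"az":0.5},{"grip":1,"tx":-300,"ty":-258,"tz":-50,"ax":0,"ay":0,"az":0.5},{"grip":1,"tx":-300,"ty":-258,"tz":-50,"ax":0,"ay":0,"az":0.5},{"grip":1,"tx":-300,"ty":-258,"tz":-50,"ax":0,"ay":0,"az":0.5},{"grip":1,"tx":-300,"ty":-258,"tz":-50,"ax":0,"ay":0,"az":0.5},{"grip":1,"tx":-300,"ty":-258,"tz":-50,"ax":0,"ay":0,"az":0.5}]' 40; python3 -c "
from h import *
st();plan(.6008,-.0745,.28,17.5)"; python3 -m inch --help | head -20
```

```text
clock: 2.45
ee_pos: [0.398, 0.2569, 0.2816]
ee_rot: [0.394, 0.919, 0.0, 0.001]
ft_force: [-0.2, 0.2, -0.4]
grip_width: 0.0857
gripper_force: 0.0
clk 2.45 p [0.398  0.2569 0.2816] yawY 43.6 tilt [ 0.001 -0.    -1.   ] F [-0.2  0.2 -0.4] w 0.0857 g 0.0 q [ 0.43 -0.16  1.9  -0.    1.4  -0.34]
t [-379.8  -81.7    2. ] a [0.001 0.001 0.456]invalid input: not JSON, or not a number
```

```bash
python3 -m inch '[{"grip":1,"tx":-380,"ty":-82,"tz":2,"ax":0,"ay":0,"az":0.456},{"grip":1,"tx":-380,"ty":-82,"tz":2,"ax":0,"ay":0,"az":0.456},{"grip":1,"tx":-380,"ty":-82,"tz":2,"ax":0,"ay":0,"az":0.456},{"grip":1,"tx":-380,"ty":-82,"tz":2,"ax":0,"ay":0,"az":0.456},{"grip":1,"tx":-380,"ty":-82,"tz":2,"ax":0,"ay":0,"az":0.456},{"grip":1,"tx":-380,"ty":-82,"tz":2,"ax":0,"ay":0,"az":0.456},{"grip":1,"tx":-380,"ty":-82,"tz":2,"ax":0,"ay":0,"az":0.456},{"grip":1,"tx":-380,"ty":-82,"tz":2,"ax":0,"ay":0,"az":0.456}]'; python3 -c "
from h import *
st();plan(.6008,-.0745,.106,16)"
```

```text
clock: 3.45
ee_pos: [0.6005, -0.0716, 0.2789]
ee_rot: [0.59, 0.807, 0.0, -0.001]
ft_force: [-0.1, 0.3, 1.0]
grip_width: 0.0852
gripper_force: 0.0
clk 3.45 p [ 0.6005 -0.0716  0.2789] yawY 17.62 tilt [-0.001  0.001 -1.   ] F [-0.1  0.3  1. ] w 0.0852 g 0.0 q [-0.24  0.14  1.61  0.    1.39 -0.54]
t [ -3.   -0.4 172.9] a [-0.001 -0.001  0.028]
```

Descend over the cap, then close.

```bash
python3 -m inch '[{"grip":1,"tx":-3,"ty":0,"tz":60,"ax":0,"ay":0,"az":0.03},{"grip":1,"tx":-3,"ty":0,"tz":110,"ax":0,"ay":0,"az":0.03},{"grip":1,"tx":-3,"ty":0,"tz":140,"ax":0,"ay":0,"az":0.03},{"grip":1,"tx":-3,"ty":0,"tz":160,"ax":0,"ay":0,"az":0.03},{"grip":1,"tx":-3,"ty":0,"tz":173,"ax":0,"ay":0,"az":0.03},{"grip":1,"tx":-3,"ty":0,"tz":173,"ax":0,"ay":0,"az":0.03},{"grip":0,"tx":-3,"ty":0,"tz":173,"ax":0,"ay":0,"az":0.03},{"grip":-0.5,"tx":-3,"ty":0,"tz":173,"ax":0,"ay":0,"az":0.03}]' 50;python3 -m inch '[{"grip":-1,"tx":0,"ty":0,"tz":0,"ax":0,"ay":0,"az":0},{"grip":-1,"tx":0,"ty":0,"tz":0,"ax":0,"ay":0,"az":0},{"grip":-1,"tx":0,"ty":0,"tz":0,"ax":0,"ay":0,"az":0},{"grip":-1,"tx":0,"ty":0,"tz":0,"ax":0,"ay":0,"az":0}]'; python3 -c "
from h import *
st()"
```

```text
clock: 4.45
ee_pos: [0.6026, -0.0744, 0.1079]
ee_rot: [0.602, 0.799, 0.001, 0.001]
ft_force: [0.7, -0.1, 0.2]
grip_width: 0.0514
gripper_force: 0.0
clock: 4.95
ee_pos: [0.602, -0.0746, 0.1079]
ee_rot: [0.602, 0.799, 0.0, 0.001]
ft_force: [-1.7, -1.1, 5.5]
grip_width: 0.0439
gripper_force: 50.5
clk 4.95 p [ 0.602  -0.0746  0.1079] yawY 15.98 tilt [ 0.001 -0.001 -1.   ] F [-1.7 -1.1  5.5] w 0.0439 g 50.45646071434021 q [-0.24  0.31  1.75 -0.    1.08 -0.52]
```

```bash
python3 -m inch '[{"grip":-1,"tx":0,"ty":0,"tz":-20,"ax":0,"ay":0,"az":0},{"grip":-1,"tx":0,"ty":0,"tz":-60,"ax":0,"ay":0,"az":0},{"grip":-1,"tx":0,"ty":0,"tz":-110,"ax":0,"ay":0,"az":0},{"grip":-1,"tx":0,"ty":0,"tz":-160,"ax":0,"ay":0,"az":0},{"grip":-1,"tx":0,"ty":0,"tz":-200,"ax":0,"ay":0,"az":0},{"grip":-1,"tx":0,"ty":0,"tz":-222,"ax":0,"ay":0,"az":0},{"grip":-1,"tx":0,"ty":0,"tz":-222,"ax":0,"ay":0,"az":0}]'; python3 -c "
from h import *
st();plan(.4524,.289,.33,16)"
```

```text
clock: 5.82
ee_pos: [0.6026, -0.0742, 0.3314]
ee_rot: [0.602, 0.799, 0.001, 0.003]
ft_force: [0.1, -0.4, -3.2]
grip_width: 0.0442
gripper_force: 52.0
clk 5.83 p [ 0.6026 -0.0742  0.3314] yawY 15.99 tilt [ 0.006 -0.001 -1.   ] F [ 0.1 -0.4 -3.2] w 0.0442 g 51.950427889823914 q [-0.24  0.11  1.55  0.    1.48 -0.52]
t [ 3.906e+02 -4.440e+01  2.000e-01] a [ 0.005  0.003 -0.   ]
```

```bash
python3 -m inch '[{"grip":-1,"tx":30,"ty":-4,"tz":0,"ax":0,"ay":0,"az":0},{"grip":-1,"tx":90,"ty":-10,"tz":0,"ax":0,"ay":0,"az":0},{"grip":-1,"tx":150,"ty":-17,"tz":0,"ax":0,"ay":0,"az":0},{"grip":-1,"tx":210,"ty":-24,"tz":0,"ax":0,"ay":0,"az":0},{"grip":-1,"tx":270,"ty":-31,"tz":0,"ax":0,"ay":0,"az":0},{"grip":-1,"tx":330,"ty":-38,"tz":0,"ax":0,"ay":0,"az":0},{"grip":-1,"tx":375,"ty":-43,"tz":0,"ax":0,"ay":0,"az":0},{"grip":-1,"tx":391,"ty":-44,"tz":0,"ax":0,"ay":0,"az":0}]'; python3 -m inch '[{"grip":-1,"tx":0,"ty":0,"tz":0,"ax":0,"ay":0,"az":0},{"grip":-1,"tx":0,"ty":0,"tz":0,"ax":0,"ay":0,"az":0}]'; python3 - <<'E'
from h import *
st();plan(.4524,.289,.155,16)
from cell import *
get_image("top")
for l in("bottle_mid","tray_free"): print([(d["conf"],np.array(d["box"])*[512,384,512,384]) for d in search_frame(l,"top")[:2]])
crop("top",100,190,130,90,6,"pics/above.png")
E
```

```text
clock: 6.82
ee_pos: [0.4491, 0.2915, 0.326]
ee_rot: [0.601, 0.8, -0.002, -0.001]
ft_force: [0.0, -0.8, -3.3]
grip_width: 0.0438
gripper_force: 51.9
clock: 7.08
ee_pos: [0.4518, 0.2884, 0.3275]
ee_rot: [0.602, 0.798, -0.001, 0.0]
ft_force: [0.3, -0.1, -3.7]
grip_width: 0.0439
gripper_force: 51.9
clk 7.08 p [0.4518 0.2884 0.3275] yawY 15.92 tilt [-0.001 -0.002 -1.   ] F [ 0.3 -0.1 -3.7] w 0.0439 g 51.882625222206116 q [ 0.44 -0.04  1.71 -0.    1.47  0.16]
t [  0.7   0.9 172.5] a [-0.001  0.001 -0.001]
[(0.88, array([138.7008, 236.8896,  30.4128,  31.4112]))]
[(0.59, array([154.1632, 238.3488,  41.1136,  39.5136]))]
```

View pics/above.png

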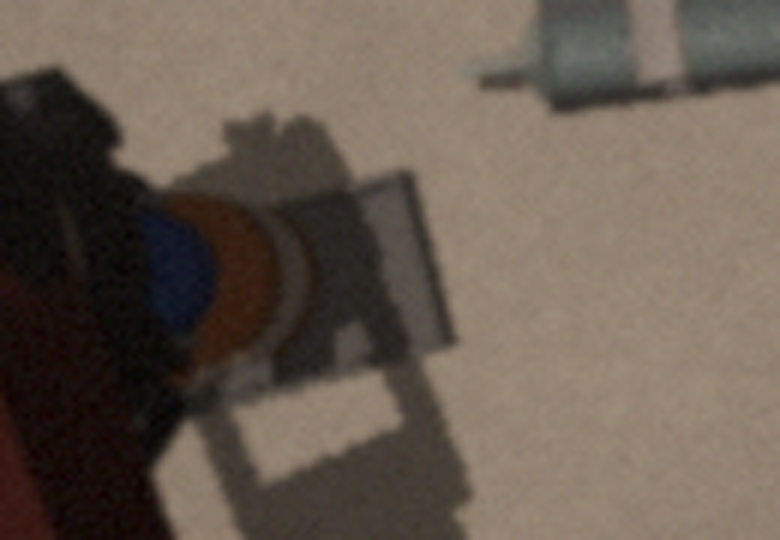

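The blue-capped bottle hangs upright over the tray, with its base edge near (318,275) in the crop. Lowering it to just above the walls.

```bash
python3 -m inch '[{"grip":-1,"tx":1,"ty":1,"tz":40,"ax":0,"ay":0,"az":0},{"grip":-1,"tx":1,"ty":1,"tz":90,"ax":0,"ay":0,"az":0},{"grip":-1,"tx":1,"ty":1,"tz":130,"ax":0,"ay":0,"az":0},{"grip":-1,"tx":1,"ty":1,"tz":160,"ax":0,"ay":0,"az":0},{"grip":-1,"tx":1,"ty":1,"tz":172,"ax":0,"ay":0,"az":0},{"grip":-1,"tx":1,"ty":1,"tz":172,"ax":0,"ay":0,"az":0},{"grip":-1,"tx":1,"ty":1,"tz":172,"ax":0,"ay":0,"az":0}]'; python3 - <<'E'
from h import *
st();plan(.4524,.289,.1135,16)
crop("top",100,200,100,75,8,"pics/low.png")
b=np.array([.4524,.289,0]); a=np.linspace(0,2*np.pi,9)
print((proj("top",[b+[.033*np.cos(t),.033*np.sin(t),.045] for t in a])-[100,200])*8)
E
```

```text
clock: 8.15
ee_pos: [0.4537, 0.2914, 0.1582]
ee_rot: [0.602, 0.798, 0.002, 0.001]
ft_force: [-0.4, -0.5, -2.9]
grip_width: 0.0437
gripper_force: 51.9
clk 8.15 p [0.4537 0.2914 0.1582] yawY 15.97 tilt [ 0.003  0.002 -1.   ] F [-0.4 -0.5 -2.9] w 0.0437 g 51.914246678352356 q [ 0.44  0.11  1.88 -0.    1.15  0.16]
t [-2.  -2.1 44.7] a [ 0.004 -0.001 -0.001]
[[452.97836241 203.24803827]
 [388.20158591 228.95957954]
 [359.41761759 292.98998838]
 [383.62194196 358.04028338]
 [446.84342562 385.86324369]
 [511.91290488 359.94964773]
 [540.50537039 295.62273875]
 [516.00834879 230.77449521]
 [452.97836241 203.24803827]]
```

View pics/low.png

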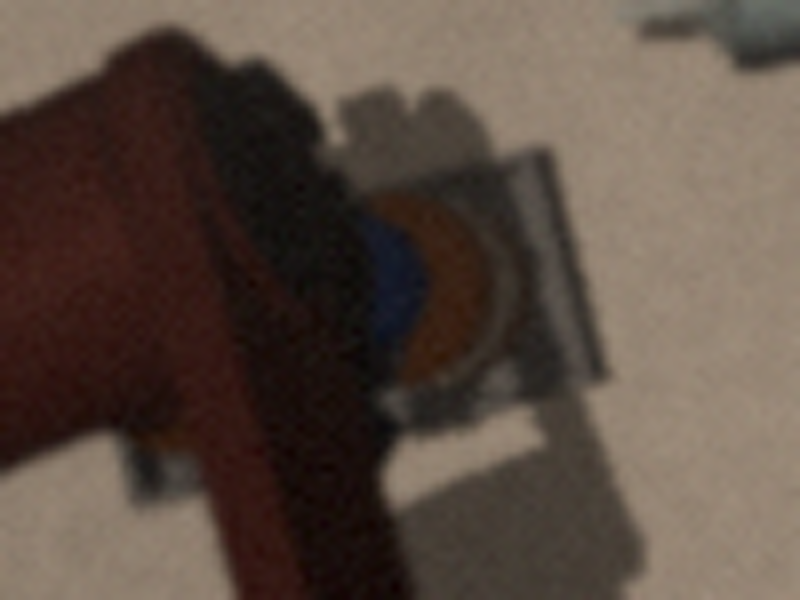

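The bottle's right base edge is at about (527,290) and the ideal is 540, so it sits about 3–4 mm too far left. That fits the TCP reading, so I'll correct it on the way down.

```bash
python3 -m inch '[{"grip":-1,"tx":-3,"ty":-2,"tz":10,"ax":0,"ay":0,"az":0},{"grip":-1,"tx":-3,"ty":-2,"tz":20,"ax":0,"ay":0,"az":0},{"grip":-1,"tx":-3,"ty":-2,"tz":28,"ax":0,"ay":0,"az":0},{"grip":-1,"tx":-3,"ty":-2,"tz":35,"ax":0,"ay":0,"az":0},{"grip":-1,"tx":-3,"ty":-2,"tz":40,"ax":0,"ay":0,"az":0},{"grip":-1,"tx":-3,"ty":-2,"tz":42,"ax":0,"ay":0,"az":0},{"grip":-1,"tx":-3,"ty":-2,"tz":43,"ax":0,"ay":0,"az":0}]'; python3 - <<'E'
from h import *
st();plan(.4524,.289,.1135,16)
E
```

```text
clock: 9.07
ee_pos: [0.4512, 0.2876, 0.1133]
ee_rot: [0.602, 0.799, 0.0, 0.0]
ft_force: [-0.5, 0.3, -4.0]
grip_width: 0.044
gripper_force: 52.0
clk 9.07 p [0.4512 0.2876 0.1133] yawY 15.99 tilt [ 0.  0. -1.] F [-0.5  0.3 -4. ] w 0.044 g 51.96925342082977 q [0.44 0.16 1.92 0.   1.06 0.16]
t [ 1.1  1.5 -0.2] a [ 0. -0. -0.]
```

```bash
python3 -m inch '[{"grip":-1,"tx":0,"ty":0,"tz":1,"ax":0,"ay":0,"az":0},{"grip":-1,"tx":0,"ty":0,"tz":2,"ax":0,"ay":0,"az":0},{"grip":-1,"tx":0,"ty":0,"tz":2,"ax":0,"ay":0,"az":0}]'
```

```text
clock: 9.45
ee_pos: [0.4514, 0.2878, 0.1129]
ee_rot: [0.602, 0.799, 0.0, 0.0]
ft_force: [-3.3, -1.8, 5.5]
grip_width: 0.0439
gripper_force: 52.9
```

Touchdown (Fz rises). Release and raise.

```bash
python3 -m inch '[{"grip":-0.3,"tx":0,"ty":0,"tz":0,"ax":0,"ay":0,"az":0},{"grip":0.2,"tx":0,"ty":0,"tz":0,"ax":0,"ay":0,"az":0},{"grip":0.5,"tx":0,"ty":0,"tz":0,"ax":0,"ay":0,"az":0},{"grip":0.5,"tx":0,"ty":0,"tz":0,"ax":0,"ay":0,"az":0},{"grip":0.6,"tx":0,"ty":0,"tz":-20,"ax":0,"ay":0,"az":0},{"grip":0.6,"tx":0,"ty":0,"tz":-60,"ax":0,"ay":0,"az":0},{"grip":0.6,"tx":0,"ty":0,"tz":-110,"ax":0,"ay":0,"az":0},{"grip":0.6,"tx":0,"ty":0,"tz":-170,"ax":0,"ay":0,"az":0}]'; python3 - <<'E'
from h import *
st(); 
k=np.array([.551,-.3979]);t=np.array([.4876,-.1924]);d=(t-k)/np.linalg.norm(t-k);print((k+t)/2,d)
plan(.5193,-.2951,.25,17.15)
E
```

```text
clock: 10.45
ee_pos: [0.4504, 0.2871, 0.2815]
ee_rot: [0.602, 0.799, -0.001, -0.001]
ft_force: [1.6, 0.4, -0.3]
grip_width: 0.068
gripper_force: 0.0
clk 10.45 p [0.4504 0.2871 0.2815] yawY 15.98 tilt [-0.002 -0.001 -1.   ] F [ 1.6  0.4 -0.3] w 0.068 g 0.0 q [ 0.44 -0.01  1.77 -0.    1.39  0.16]
[ 0.5193  -0.29515] [-0.29480462  0.95555755]
t [-578.6  -93.9   32. ] a [-0.002  0.    -0.02 ]
```

```bash
python3 -m inch '[{"grip":0.4,"tx":-62,"ty":-10,"tz":0,"ax":0,"ay":0,"az":0},{"grip":0.4,"tx":-124,"ty":-20,"tz":0,"ax":0,"ay":0,"az":0},{"grip":0.4,"tx":-186,"ty":-30,"tz":0,"ax":0,"ay":0,"az":0},{"grip":0.4,"tx":-248,"ty":-40,"tz":0,"ax":0,"ay":0,"az":-0.02},{"grip":0.4,"tx":-310,"ty":-50,"tz":0,"ax":0,"ay":0,"az":-0.02},{"grip":0.4,"tx":-372,"ty":-60,"tz":0,"ax":0,"ay":0,"az":-0.02},{"grip":0.4,"tx":-420,"ty":-70,"tz":0,"ax":0,"ay":0,"az":-0.02},{"grip":0.4,"tx":-450,"ty":-75,"tz":0,"ax":0,"ay":0,"az":-0.02}]';  python3 - <<'E'
from h import *
st(); plan(.5258,-.3161,.20,17.15)
from cell import *
get_image("top");get_image("side")
for n in("top","side"):
  for l in("bottle_mid","tray_bottle"): print(n,l,[(round(d["conf"],2),np.array(d["box"])*[512,384,512,384]) for d in search_frame(l,n)[:2]])
  print(proj(n,[[.4524,.289,.076],[.4524,.289,.147],[.4524,.289,.005]]))
E
```

```text
clock: 11.45
ee_pos: [0.5028, -0.1685, 0.2812]
ee_rot: [0.595, 0.804, -0.0, 0.0]
ft_force: [0.5, 0.3, 1.3]
grip_width: 0.0596
gripper_force: 0.0
clk 11.45 p [ 0.5028 -0.1685  0.2812] yawY 16.98 tilt [ 0.    -0.001 -1.   ] F [0.5 0.3 1.3] w 0.0596 g 0.0 q [-0.46 -0.02  1.78 -0.    1.39 -0.75]
t [-147.8  -21.1   81.3] a [ 0.     0.001 -0.003]
top bottle_mid [(0.76, array([154.368 , 237.8112,  26.6752,  20.5824]))]
top tray_bottle [(0.59, array([123.8528, 246.1824,  32.7168,  24.    ]))]
[[153.74926255 236.77313211]
 [147.50391955 236.72650737]
 [159.24629529 236.81265571]]
side bottle_mid [(0.63, array([163.4304, 203.7888,  22.8864,  43.2   ]))]
side tray_bottle [(0.98, array([141.6704, 195.3408,  23.5008,  40.896 ])), (0.15, array([165.3248, 202.4064,  24.9856,  44.5824]))]
[[163.16911709 203.02510121]
 [158.69158402 184.91959476]
 [167.28733837 219.7061035 ]]
```

The bottle boxes match an upright bottle centred in the free cell. On to the plunger.

```bash
python3 -m inch '[{"grip":0.3,"tx":-60,"ty":-9,"tz":20,"ax":0,"ay":0,"az":0},{"grip":0.3,"tx":-110,"ty":-16,"tz":50,"ax":0,"ay":0,"az":0},{"grip":0.3,"tx":-148,"ty":-21,"tz":80,"ax":0,"ay":0,"az":0},{"grip":0.3,"tx":-148,"ty":-21,"tz":110,"ax":0,"ay":0,"az":0},{"grip":0.3,"tx":-148,"ty":-21,"tz":140,"ax":0,"ay":0,"az":0},{"grip":0.3,"tx":-148,"ty":-21,"tz":160,"ax":0,"ay":0,"az":0},{"grip":0.3,"tx":-148,"ty":-21,"tz":160,"ax":0,"ay":0,"az":0},{"grip":0.3,"tx":-148,"ty":-21,"tz":160,"ax":0,"ay":0,"az":0}]';  python3 - <<'E'
from h import *
st(); plan(.5258,-.3161,.029,17.15)
crop("top",300,170,120,90,6.6,"pics/pl.png")
E
```

```text
clock: 12.75
ee_pos: [0.5275, -0.3135, 0.1227]
ee_rot: [0.594, 0.805, -0.0, 0.001]
ft_force: [0.1, -0.3, 0.2]
grip_width: 0.0558
gripper_force: 0.0
clk 12.75 p [ 0.5275 -0.3135  0.1227] yawY 17.18 tilt [ 0.002 -0.001 -1.   ] F [ 0.1 -0.3  0.2] w 0.0558 g 0.0 q [-0.65  0.3   1.72  0.    1.11 -0.95]
t [-1.8 -2.5 93.7] a [0.001 0.002 0.001]
```

View pics/pl.png

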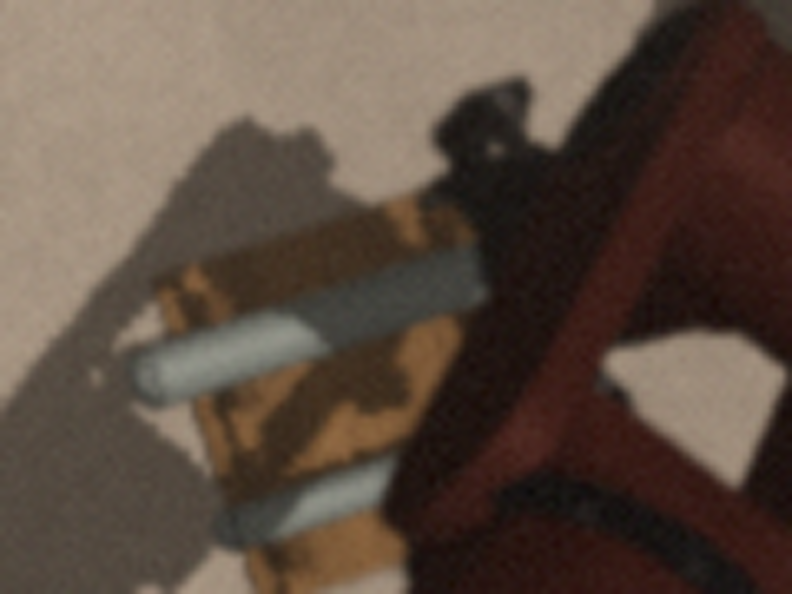

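The gripper stands above the back half of the thick plunger, whose tip is at (150,375). Descending and closing.

```bash
python3 -m inch '[{"grip":0.3,"tx":-1,"ty":-2,"tz":30,"ax":0,"ay":0,"az":0},{"grip":0.3,"tx":-1,"ty":-2,"tz":55,"ax":0,"ay":0,"az":0},{"grip":0.3,"tx":-1,"ty":-2,"tz":75,"ax":0,"ay":0,"az":0},{"grip":0.3,"tx":-1,"ty":-2,"tz":88,"ax":0,"ay":0,"az":0},{"grip":0.3,"tx":-1,"ty":-2,"tz":94,"ax":0,"ay":0,"az":0},{"grip":0.3,"tx":-1,"ty":-2,"tz":94,"ax":0,"ay":0,"az":0},{"grip":0,"tx":-1,"ty":-2,"tz":94,"ax":0,"ay":0,"az":0},{"grip":-0.2,"tx":-1,"ty":-2,"tz":94,"ax":0,"ay":0,"az":0}]' 50; python3 -c "
from h import *
st()"; python3 -m inch '[{"grip":-0.3,"tx":0,"ty":0,"tz":0,"ax":0,"ay":0,"az":0},{"grip":-0.6,"tx":0,"ty":0,"tz":0,"ax":0,"ay":0,"az":0},{"grip":-1,"tx":0,"ty":0,"tz":0,"ax":0,"ay":0,"az":0},{"grip":-1,"tx":0,"ty":0,"tz":0,"ax":0,"ay":0,"az":0}]'; python3 -c "
from h import *
st()"
```

```text
clock: 13.8
ee_pos: [0.5254, -0.3154, 0.0282]
ee_rot: [0.594, 0.805, -0.0, 0.001]
ft_force: [0.1, 0.5, -0.4]
grip_width: 0.0341
gripper_force: 0.0
clk 13.8 p [ 0.5254 -0.3154  0.0282] yawY 17.13 tilt [ 0.001 -0.001 -1.   ] F [ 0.1  0.5 -0.4] w 0.0341 g 0.0 q [-0.66  0.43  1.76 -0.    0.95 -0.95]
clock: 14.3
ee_pos: [0.5238, -0.3157, 0.0281]
ee_rot: [0.593, 0.805, -0.001, -0.001]
ft_force: [-5.2, -0.7, 4.6]
grip_width: 0.0267
gripper_force: 48.8
clk 14.3 p [ 0.5238 -0.3157  0.0281] yawY 17.22 tilt [-0.002 -0.001 -1.   ] F [-5.2 -0.7  4.6] w 0.0267 g 48.76537799835205 q [-0.66  0.43  1.76 -0.    0.95 -0.95]
```

```bash
python3 -m inch '[{"grip":-1,"tx":0,"ty":0,"tz":-15,"ax":0,"ay":0,"az":0},{"grip":-1,"tx":0,"ty":0,"tz":-40,"ax":0,"ay":0,"az":0},{"grip":-1,"tx":0,"ty":0,"tz":-80,"ax":0,"ay":0,"az":0},{"grip":-1,"tx":0,"ty":0,"tz":-120,"ax":0,"ay":0,"az":0},{"grip":-1,"tx":0,"ty":0,"tz":-150,"ax":0,"ay":0,"az":0},{"grip":-1,"tx":0,"ty":0,"tz":-170,"ax":0,"ay":0,"az":0},{"grip":-1,"tx":0,"ty":0,"tz":-170,"ax":0,"ay":0,"az":0}]' 60; python3 -c "
from h import *
st(); plan(.602,-.144,.198,8.4)"
```

```text
clock: 15.18
ee_pos: [0.526, -0.3155, 0.1995]
ee_rot: [0.594, 0.805, 0.0, 0.002]
ft_force: [-0.7, 0.0, -2.0]
grip_width: 0.0261
gripper_force: 59.0
clk 15.18 p [ 0.526  -0.3155  0.1995] yawY 17.14 tilt [ 0.004 -0.002 -1.   ] F [-0.7  0.  -2. ] w 0.0261 g 58.991223871707916 q [-0.65  0.22  1.67  0.    1.25 -0.95]
t [141.5 123.1   1.4] a [0.003 0.003 0.152]
```

```bash
python3 -m inch '[{"grip":-1,"tx":20,"ty":20,"tz":0,"ax":0,"ay":0,"az":0.05},{"grip":-1,"tx":55,"ty":55,"tz":0,"ax":0,"ay":0,"az":0.1},{"grip":-1,"tx":90,"ty":90,"tz":0,"ax":0,"ay":0,"az":0.152},{"grip":-1,"tx":115,"ty":115,"tz":20,"ax":0,"ay":0,"az":0.152},{"grip":-1,"tx":128,"ty":123,"tz":50,"ax":0,"ay":0,"az":0.152},{"grip":-1,"tx":128,"ty":123,"tz":80,"ax":0,"ay":0,"az":0.152},{"grip":-1,"tx":128,"ty":123,"tz":101,"ax":0,"ay":0,"az":0.152},{"grip":-1,"tx":128,"ty":123,"tz":101,"ax":0,"ay":0,"az":0.152}]' ;python3 -m inch '[{"grip":-1,"tx":0,"ty":0,"tz":0,"ax":0,"ay":0,"az":0}]'; python3 - <<'E'
from h import *
from cell import *
st()
t=get_image("top")[130:220,190:340]; s=get_image("side")[160:280,190:390]
t=cv2.resize(t,(700,420),interpolation=cv2.INTER_CUBIC)
cv2.imwrite("pics/pre_t.png",t)
cv2.imwrite("pics/pre_s.png",cv2.resize(s,None,fx=4,fy=4,interpolation=cv2.INTER_CUBIC))
E
```

```text
clock: 16.18
ee_pos: [0.602, -0.1556, 0.0927]
ee_rot: [0.653, 0.757, -0.001, -0.003]
ft_force: [-0.0, -0.1, -1.1]
grip_width: 0.026
gripper_force: 59.1
clock: 16.3
ee_pos: [0.6053, -0.157, 0.097]
ee_rot: [0.654, 0.757, 0.0, 0.001]
ft_force: [-0.4, 0.3, -0.7]
grip_width: 0.0263
gripper_force: 59.1
clk 16.3 p [ 0.6053 -0.157   0.097 ] yawY 8.38 tilt [ 0.001 -0.    -1.   ] F [-0.4  0.3 -0.7] w 0.0263 g 59.089502692222595 q [-0.37  0.36  1.71  0.    1.08 -0.51]
```

View pics/pre_t.png

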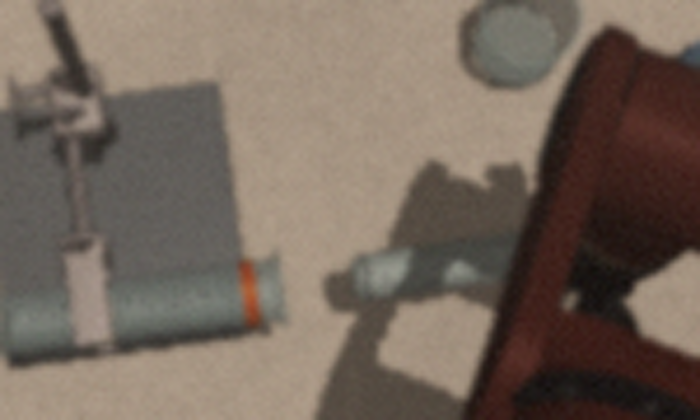

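View pics/pre_s.png

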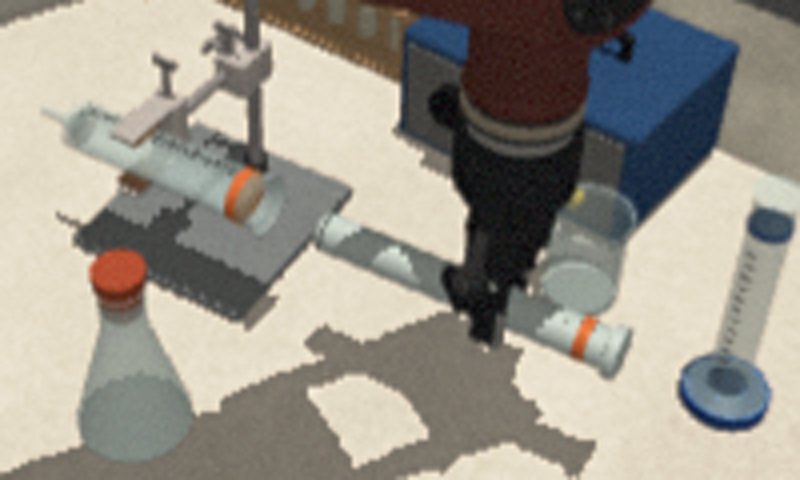

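Top (4.67x): the tip is at about (353,277), the lip at about (278,287) and the band at (251,293). Side (4x): the tip is at (325,231), the lip centre at about (265,205) and the knob at about (615,350). The plunger is level and nearly in line with the bore. Next come the residual offsets, using the bore direction and straight-line edge fits.

```bash
python3 - <<'E'
from h import *
from cell import *
np.set_printoptions(precision=4,suppress=True)
T=lambda x,y:(190+x/4.667,130+y/4.667); S=lambda x,y:(190+x/4,160+y/4)
print("tip",tri(T(353,277),S(325,231)),atz("top",T(353,277),.12))
print("lip",tri(T(278,287),S(265,205)),atz("top",T(278,287),.12))
d=np.array([-.146,.989]);p=np.array([.6053,-.157])
print("tip pred",p+.131*d)
im=cv2.GaussianBlur(cv2.cvtColor(get_image("top"),cv2.COLOR_BGR2GRAY).astype(np.float32),(0,0),.7)
# edges: strongest vertical gradients along columns, within 12 px of a guess line; subpixel by parabola
def edges(c0,c1,f,hw=4.9):
    out=[]
    for c in range(c0,c1):
        r=f(c); g=np.gradient(im[:,c]); e=[]
        for s in(-1,1):
            k0=int(round(r+s*hw)); w=np.arange(k0-2,k0+3); k=w[np.argmax(abs(g[w]))]
            a,b,cc=abs(g[k-1:k+2]); q=a-2*b+cc; e.append(k+(0.5*(a-cc)/q if q else 0))
        out.append((c,*e))
    return np.array(out)
def rep(n,c0,c1,f,hw):
    E=edges(c0,c1,f,hw); 
    for i in (1,2):
        P=np.polyfit(E[:,0],E[:,i],1); res=E[:,i]-np.polyval(P,E[:,0]); k=abs(res)<.6; P=np.polyfit(E[k,0],E[k,i],1)
        print(n,i,P,k.sum(),len(k)); 
        a,b=[atz("top",(c,np.polyval(P,c)),.12) for c in(c0,c1)]; v=b-a; print("  angle",np.degrees(np.arctan2(-v[1],-v[0])),"at lip col",np.polyval(P,249.6))
f=lambda c:130+(277-(c-265.6)*4.667*.11)/4.667
rep("plg",268,293,f,4.9)
g=lambda c:130+(293-(c-243.8)*4.667*.15)/4.667
rep("bar",214,241,g,6.7)
rep("barL",192,203,g,6.7)
E
```

```text
tip (array([ 0.5885, -0.0257,  0.1105]), np.float64(0.0038447546169127146)) [ 0.5859 -0.0239  0.12  ]
lip (array([0.5803, 0.0201, 0.1135]), np.float64(0.0002979785617396406)) [0.5794 0.0203 0.12  ]
tip pred [ 0.5862 -0.0274]
plg 1 [ -0.3006 265.9135] 10 25
  angle 107.58920643469835 at lip col 190.87704818835678
plg 2 [ -0.0123 196.447 ] 7 25
  angle 91.44467229909061 at lip col 193.38060086731366
bar 1 [  0.0723 175.1136] 10 27
  angle 86.57459513813697 at lip col 193.1570281002816
bar 2 [ -0.1381 235.2918] 27 27
  angle 98.61513370989307 at lip col 200.81425346825165
barL 1 [ -0.1286 218.9582] 9 11
  angle 98.121223854883 at lip col 186.86024672765066
barL 2 [ -0.1381 235.1056] 11 11
  angle 98.62567772989841 at lip col 200.63298982102793
```

The predicted and seen tip agree within about 1 mm sideways, and the line from tip to lip is at about 98.6°, matching the bore. The tip is about 46 mm short of the mouth. I'll raise it 2 mm and advance slowly.

```bash
python3 -m inch '[{"grip":-1,"tx":15,"ty":0,"tz":-2,"ax":0,"ay":0,"az":0},{"grip":-1,"tx":30,"ty":0,"tz":-2,"ax":0,"ay":0,"az":0},{"grip":-1,"tx":40,"ty":0,"tz":-2,"ax":0,"ay":0,"az":0},{"grip":-1,"tx":45,"ty":0,"tz":-2,"ax":0,"ay":0,"az":0},{"grip":-1,"tx":48,"ty":0,"tz":-2,"ax":0,"ay":0,"az":0},{"grip":-1,"tx":50,"ty":0,"tz":-2,"ax":0,"ay":0,"az":0},{"grip":-1,"tx":50,"ty":0,"tz":-2,"ax":0,"ay":0,"az":0}]'; python3 -c "
from h import *
st()"; python3 -m inch '[{"grip":-1,"tx":2,"ty":0,"tz":0,"ax":0,"ay":0,"az":0},{"grip":-1,"tx":4,"ty":0,"tz":0,"ax":0,"ay":0,"az":0},{"grip":-1,"tx":6,"ty":0,"tz":0,"ax":0,"ay":0,"az":0}]'; python3 -c "
from h import *
st()
from cell import readout;print(readout.sense()['moment'])"
```

```text
clock: 17.32
ee_pos: [0.5974, -0.1071, 0.0983]
ee_rot: [0.653, 0.757, -0.0, 0.0]
ft_force: [-0.5, 0.7, -1.1]
grip_width: 0.0261
gripper_force: 59.1
clk 17.32 p [ 0.5974 -0.1071  0.0983] yawY 8.41 tilt [-0. -0. -1.] F [-0.5  0.7 -1.1] w 0.0261 g 59.097490310668945 q [-0.29  0.32  1.75 -0.    1.07 -0.44]
clock: 17.7
ee_pos: [0.5964, -0.1009, 0.0983]
ee_rot: [0.653, 0.757, 0.0, -0.0]
ft_force: [-0.3, 0.5, -1.0]
grip_width: 0.0264
gripper_force: 59.1
clk 17.7 p [ 0.5964 -0.1009  0.0983] yawY 8.41 tilt [-0.  0. -1.] F [-0.3  0.5 -1. ] w 0.0264 g 59.09766912460327 q [-0.28  0.32  1.76  0.    1.07 -0.43]
[-0.04949075  0.02039528 -0.02058986]
```

```bash
python3 -m inch '[{"grip":-1,"tx":3,"ty":0,"tz":0,"ax":0,"ay":0,"az":0},{"grip":-1,"tx":6,"ty":0,"tz":0,"ax":0,"ay":0,"az":0},{"grip":-1,"tx":9,"ty":0,"tz":0,"ax":0,"ay":0,"az":0},{"grip":-1,"tx":12,"ty":0,"tz":0,"ax":0,"ay":0,"az":0}]'; python3 -c "
from h import *
st()
from cell import readout;print(readout.sense()['moment'])"; python3 -m inch '[{"grip":-1,"tx":3,"ty":0,"tz":0,"ax":0,"ay":0,"az":0},{"grip":-1,"tx":6,"ty":0,"tz":0,"ax":0,"ay":0,"az":0},{"grip":-1,"tx":9,"ty":0,"tz":0,"ax":0,"ay":0,"az":0},{"grip":-1,"tx":12,"ty":0,"tz":0,"ax":0,"ay":0,"az":0}]'; python3 -c "
from h import *
st()
from cell import readout;print(readout.sense()['moment'])"
```

```text
clock: 18.2
ee_pos: [0.5947, -0.0889, 0.0983]
ee_rot: [0.653, 0.757, 0.0, -0.0]
ft_force: [1.7, 0.1, -3.0]
grip_width: 0.0264
gripper_force: 59.1
clk 18.2 p [ 0.5947 -0.0889  0.0983] yawY 8.43 tilt [ 0.  0. -1.] F [ 1.7  0.1 -3. ] w 0.0264 g 59.09794181585312 q [-0.27  0.31  1.77  0.    1.06 -0.41]
[-0.06198101  0.02271433  0.00084587]
clock: 18.7
ee_pos: [0.5929, -0.0771, 0.0983]
ee_rot: [0.653, 0.757, -0.0, -0.0]
ft_force: [-0.1, 0.1, -1.2]
grip_width: 0.0264
gripper_force: 59.1
clk 18.7 p [ 0.5929 -0.0771  0.0983] yawY 8.42 tilt [-0. -0. -1.] F [-0.1  0.1 -1.2] w 0.0264 g 59.09762799739838 q [-0.25  0.31  1.77 -0.    1.06 -0.39]
[-0.06254372 -0.05168337  0.04354923]
```

```bash
python3 -m inch '[{"grip":-1,"tx":5,"ty":0,"tz":0,"ax":0,"ay":0,"az":0},{"grip":-1,"tx":10,"ty":0,"tz":0,"ax":0,"ay":0,"az":0},{"grip":-1,"tx":15,"ty":0,"tz":0,"ax":0,"ay":0,"az":0},{"grip":-1,"tx":20,"ty":0,"tz":0,"ax":0,"ay":0,"az":0},{"grip":-1,"tx":25,"ty":0,"tz":0,"ax":0,"ay":0,"az":0}]'; python3 -c "
from h import *
st()
from cell import readout;print(readout.sense()['moment'])"; python3 -m inch '[{"grip":-1,"tx":5,"ty":0,"tz":0,"ax":0,"ay":0,"az":0},{"grip":-1,"tx":10,"ty":0,"tz":0,"ax":0,"ay":0,"az":0},{"grip":-1,"tx":15,"ty":0,"tz":0,"ax":0,"ay":0,"az":0},{"grip":-1,"tx":20,"ty":0,"tz":0,"ax":0,"ay":0,"az":0},{"grip":-1,"tx":25,"ty":0,"tz":0,"ax":0,"ay":0,"az":0}]'; python3 - <<'E'
from h import *
from cell import *
st()
print(readout.sense()['moment'])
for n in("top","side"):
    im=get_image(n)
    for l in("plunger_mid","barrel_mouth"): print(n,l,[(round(d["conf"],2),np.array(d["box"])*[512,384,512,384]) for d in search_frame(l,n)[:2]])
    hsv=cv2.cvtColor(im,cv2.COLOR_BGR2HSV); msk=cv2.inRange(hsv,(3,120,90),(16,255,255))
    c,L,S,ce=cv2.connectedComponentsWithStats(msk)
    print([(ce[i].round(1),S[i,4]) for i in range(1,c) if S[i,4]>10])
E
```

```text
clock: 19.32
ee_pos: [0.5892, -0.0521, 0.0983]
ee_rot: [0.653, 0.757, 0.0, 0.0]
ft_force: [-0.2, 0.9, -2.1]
grip_width: 0.0264
gripper_force: 59.1
clk 19.32 p [ 0.5892 -0.0521  0.0983] yawY 8.43 tilt [ 0.  0. -1.] F [-0.2  0.9 -2.1] w 0.0264 g 59.09701555967331 q [-0.21  0.29  1.79  0.    1.06 -0.35]
[ 0.00502731 -0.02749271 -0.02528268]
clock: 19.95
ee_pos: [0.5856, -0.0275, 0.0983]
ee_rot: [0.653, 0.757, 0.0, 0.0]
ft_force: [0.7, -0.4, -0.6]
grip_width: 0.0264
gripper_force: 59.1
clk 19.95 p [ 0.5856 -0.0275  0.0983] yawY 8.42 tilt [ 0.  0. -1.] F [ 0.7 -0.4 -0.6] w 0.0264 g 59.097873866558075 q [-0.17  0.28  1.8   0.    1.06 -0.31]
[-0.04624382  0.06715546  0.02314942]
top plunger_mid []
top barrel_mouth [(0.79, array([216.1664, 169.3824,  71.68  ,  77.7984]))]
[(array([179. ,  85.5]), np.int32(1298)), (array([373.1,  85.5]), np.int32(53)), (array([354.8,  88.1]), np.int32(40)), (array([385. ,  89.3]), np.int32(30)), (array([368.9, 205.4]), np.int32(32)), (array([350.6, 221.3]), np.int32(1215)), (array([329.5, 227.8]), np.int32(75)), (array([375.2, 223.5]), np.int32(37)), (array([360. , 250.2]), np.int32(275)), (array([382., 244.]), np.int32(20)), (array([339.6, 257. ]), np.int32(17)), (array([115.1, 298.4]), np.int32(581))]
side plunger_mid [(0.53, array([277.0432, 224.9088,  47.9232,  23.808 ]))]
side barrel_mouth [(0.84, array([234.1376, 194.3424,  59.904 ,  91.0848]))]
[(array([236.6, 106.4]), np.int32(115)), (array([268.7, 107.8]), np.int32(88)), (array([139.5, 194.4]), np.int32(181)), (array([162.3, 203. ]), np.int32(192)), (array([248.2, 208.2]), np.int32(36)), (array([288.9, 223.8]), np.int32(23)), (array([ 94. , 235.5]), np.int32(364)), (array([219.1, 228.7]), np.int32(118)), (array([ 23. , 302.1]), np.int32(146)), (array([ 13.7, 357.1]), np.int32(19)), (array([115.5, 366.5]), np.int32(187))]
```

```bash
python3 -m inch '[{"grip":-1,"tx":5,"ty":0,"tz":0,"ax":0,"ay":0,"az":0},{"grip":-1,"tx":10,"ty":0,"tz":0,"ax":0,"ay":0,"az":0},{"grip":-1,"tx":15,"ty":0,"tz":0,"ax":0,"ay":0,"az":0},{"grip":-1,"tx":20,"ty":0,"tz":0,"ax":0,"ay":0,"az":0},{"grip":-1,"tx":22,"ty":0,"tz":0,"ax":0,"ay":0,"az":0},{"grip":-1,"tx":22,"ty":0,"tz":0,"ax":0,"ay":0,"az":0}]'; python3 - <<'E'
from h import *
from cell import *
st()
d=np.array([-.1465,.9892,0]); g=np.array([*readout.sense()["ee_pos"][:2],.12])
for n in("top","side"):
    im=get_image(n); print(n,"pred knob,lip,tip",proj(n,[g-.087*d,[.5794,.0203,.12],g+.131*d]).round(1))
    msk=cv2.inRange(cv2.cvtColor(im,cv2.COLOR_BGR2HSV),(3,110,80),(16,255,255))[180:270,235:330]
    c,L,S,ce=cv2.connectedComponentsWithStats(msk); print([((ce[i]+[235,180]).round(1),S[i,4]) for i in range(1,c) if S[i,4]>5])
    print([(round(q["conf"],2),(np.array(q["box"])*[512,384,512,384]).round(1)) for q in search_frame("plunger_mid",n)[:2]])
E
```

```text
clock: 21.0
ee_pos: [0.5824, -0.0059, 0.0983]
ee_rot: [0.653, 0.757, -0.0, 0.0]
ft_force: [-0.4, -0.7, -1.7]
grip_width: 0.0267
gripper_force: 59.1
clk 21.0 p [ 0.5824 -0.0059  0.0983] yawY 8.44 tilt [-0. -0. -1.] F [-0.4 -0.7 -1.7] w 0.0267 g 59.09754127264023 q [-0.13  0.28  1.81 -0.    1.05 -0.28]
top pred knob,lip,tip [[290.3 186.4]
 [249.6 191.5]
 [211.7 196.9]]
[(array([327.1, 218.3]), np.int32(59)), (array([285.1, 235.1]), np.int32(13))]
[(0.35, array([362.5, 243.5,  61.8,  23.6]))]
side pred knob,lip,tip [[291.3 225.2]
 [255.9 209.7]
 [225.8 197. ]]
[(array([247. , 211.3]), np.int32(17)), (array([281.6, 220.9]), np.int32(24))]
[(0.78, array([280.9, 222.3,  30.2,  25.7])), (0.43, array([374.5, 236.2,  28.7,  62.7]))]
```

```bash
python3 -m inch '[{"grip":-0.3,"tx":0,"ty":0,"tz":0,"ax":0,"ay":0,"az":0},{"grip":-0.1,"tx":0,"ty":0,"tz":0,"ax":0,"ay":0,"az":0},{"grip":0.2,"tx":0,"ty":0,"tz":0,"ax":0,"ay":0,"az":0},{"grip":0.3,"tx":0,"ty":0,"tz":0,"ax":0,"ay":0,"az":0},{"grip":0.3,"tx":0,"ty":0,"tz":0,"ax":0,"ay":0,"az":0}]'; python3 - <<'E'
from h import *
from cell import *
st()
for n in("side",):
    im=get_image(n)
    msk=cv2.inRange(cv2.cvtColor(im,cv2.COLOR_BGR2HSV),(3,110,80),(16,255,255))[180:270,235:330]
    c,L,S,ce=cv2.connectedComponentsWithStats(msk); print([((ce[i]+[235,180]).round(1),S[i,4]) for i in range(1,c) if S[i,4]>5])
    print([(round(q["conf"],2),(np.array(q["box"])*[512,384,512,384]).round(1)) for q in search_frame("plunger_mid",n)[:2]])
E
```

```text
clock: 21.82
ee_pos: [0.5824, -0.006, 0.0983]
ee_rot: [0.653, 0.757, 0.0, 0.0]
ft_force: [0.2, -0.8, 0.3]
grip_width: 0.0557
gripper_force: 0.0
clk 21.82 p [ 0.5824 -0.006   0.0983] yawY 8.42 tilt [ 0.  0. -1.] F [ 0.2 -0.8  0.3] w 0.0557 g 0.0 q [-0.13  0.28  1.81  0.    1.05 -0.28]
[(array([246.4, 212.1]), np.int32(7)), (array([281.1, 223.6]), np.int32(25))]
[(0.54, array([276.8, 224.6,  30. ,  24.3]))]
```

It sagged slightly but stays. Slide the open fingers back 58 mm along the shaft, 4 mm lower, and regrip.

```bash
python3 -m inch '[{"grip":0.3,"tx":-15,"ty":0,"tz":1,"ax":0,"ay":0,"az":0},{"grip":0.3,"tx":-35,"ty":0,"tz":2,"ax":0,"ay":0,"az":0},{"grip":0.3,"tx":-50,"ty":0,"tz":4,"ax":0,"ay":0,"az":0},{"grip":0.3,"tx":-58,"ty":0,"tz":4,"ax":0,"ay":0,"az":0},{"grip":0.3,"tx":-58,"ty":0,"tz":4,"ax":0,"ay":0,"az":0},{"grip":0.3,"tx":-58,"ty":0,"tz":4,"ax":0,"ay":0,"az":0}]'; python3 - <<'E'
from h import *
from cell import *
st()
for n in("top","side"):
    im=get_image(n)
    msk=cv2.inRange(cv2.cvtColor(im,cv2.COLOR_BGR2HSV),(3,110,80),(16,255,255))[180:270,235:330]
    c,L,S,ce=cv2.connectedComponentsWithStats(msk); print(n,[((ce[i]+[235,180]).round(1),S[i]) for i in range(1,c) if S[i,4]>5])
    print([(round(q["conf"],2),(np.array(q["box"])*[512,384,512,384]).round(1)) for q in search_frame("plunger_mid",n)[:2]])
d=np.array([-.1465,.9892,0]); g=np.array([.5824,-.006,.12])
for z in (0,-.004,-.008): print(proj("side",[g+s*d+[0,0,z] for s in(-.087,-.065,-.058)]).round(1).tolist())
E
```

```text
clock: 22.68
ee_pos: [0.5908, -0.0632, 0.0942]
ee_rot: [0.653, 0.757, 0.0, -0.0]
ft_force: [0.1, -0.7, -0.5]
grip_width: 0.0554
gripper_force: 0.0
clk 22.68 p [ 0.5908 -0.0632  0.0942] yawY 8.42 tilt [-0.  0. -1.] F [ 0.1 -0.7 -0.5] w 0.0554 g 0.0 q [-0.22  0.3   1.78  0.    1.05 -0.37]
top [(array([242.8, 191.3]), array([ 6,  6,  4, 12, 37], dtype=int32)), (array([327. , 218.3]), array([89, 31,  6, 20, 56], dtype=int32)), (array([256.4, 218.5]), array([19, 37,  6,  4, 15], dtype=int32)), (array([310.6, 231.6]), array([73, 50,  6,  4, 18], dtype=int32))]
[(0.42, array([260.6, 192.6,  21.4,  10.8]))]
side [(array([249. , 207.1]), array([11, 21,  9, 14, 43], dtype=int32)), (array([282.1, 222.5]), array([46, 39,  4,  9, 15], dtype=int32))]
[(0.65, array([273.9, 222.1,  39.9,  28. ]))]
[[291.3, 225.2], [284.1, 222.1], [281.9, 221.2]]
[[291.2, 226.3], [284.1, 223.2], [281.8, 222.2]]
[[291.2, 227.4], [284.0, 224.3], [281.8, 223.3]]
```

```bash
python3 -m inch '[{"grip":0,"tx":0,"ty":0,"tz":0,"ax":0,"ay":0,"az":0},{"grip":-0.3,"tx":0,"ty":0,"tz":0,"ax":0,"ay":0,"az":0},{"grip":-0.6,"tx":0,"ty":0,"tz":0,"ax":0,"ay":0,"az":0},{"grip":-1,"tx":0,"ty":0,"tz":0,"ax":0,"ay":0,"az":0},{"grip":-1,"tx":0,"ty":0,"tz":0,"ax":0,"ay":0,"az":0}]' 50; python3 -c "
from h import *
st()"; python3 -m inch '[{"grip":-1,"tx":3,"ty":0,"tz":-0.5,"ax":0,"ay":0,"az":0},{"grip":-1,"tx":6,"ty":0,"tz":-1,"ax":0,"ay":0,"az":0},{"grip":-1,"tx":9,"ty":0,"tz":-1.5,"ax":0,"ay":0,"az":0},{"grip":-1,"tx":12,"ty":0,"tz":-2,"ax":0,"ay":0,"az":0}]'; python3 -c "
from h import *
st()"
```

```text
clock: 23.5
ee_pos: [0.5907, -0.0633, 0.0943]
ee_rot: [0.653, 0.757, -0.0, -0.0]
ft_force: [-0.9, 0.3, 1.4]
grip_width: 0.0268
gripper_force: 49.0
clk 23.5 p [ 0.5907 -0.0633  0.0943] yawY 8.44 tilt [-0.001  0.    -1.   ] F [-0.9  0.3  1.4] w 0.0268 g 49.02620941400528 q [-0.22  0.3   1.78  0.    1.05 -0.37]
clock: 24.0
ee_pos: [0.589, -0.0511, 0.0961]
ee_rot: [0.653, 0.757, 0.0, -0.0]
ft_force: [-0.1, -0.5, -1.1]
grip_width: 0.0262
gripper_force: 49.1
clk 24.0 p [ 0.589  -0.0511  0.0961] yawY 8.42 tilt [-0.  0. -1.] F [-0.1 -0.5 -1.1] w 0.0262 g 49.09606397151947 q [-0.21  0.3   1.79  0.    1.05 -0.35]
```

```bash
python3 -m inch '[{"grip":-1,"tx":4,"ty":0,"tz":-0.5,"ax":0,"ay":0,"az":0},{"grip":-1,"tx":8,"ty":0,"tz":-1,"ax":0,"ay":0,"az":0},{"grip":-1,"tx":12,"ty":0,"tz":-1.5,"ax":0,"ay":0,"az":0},{"grip":-1,"tx":16,"ty":0,"tz":-2,"ax":0,"ay":0,"az":0}]'; python3 -m inch '[{"grip":-1,"tx":4,"ty":0,"tz":0,"ax":0,"ay":0,"az":0},{"grip":-1,"tx":8,"ty":0,"tz":0,"ax":0,"ay":0,"az":0},{"grip":-1,"tx":12,"ty":0,"tz":0,"ax":0,"ay":0,"az":0},{"grip":-1,"tx":16,"ty":0,"tz":0,"ax":0,"ay":0,"az":0}]'; python3 -c "
from h import *
st()
from cell import readout; print(readout.sense()['moment'])"
```

```text
clock: 24.5
ee_pos: [0.5867, -0.0354, 0.0983]
ee_rot: [0.653, 0.757, -0.0, 0.0]
ft_force: [0.7, 0.2, -2.6]
grip_width: 0.0265
gripper_force: 49.1
clock: 25.0
ee_pos: [0.5844, -0.0196, 0.0983]
ee_rot: [0.653, 0.757, -0.0, -0.0]
ft_force: [-0.2, -0.5, -2.7]
grip_width: 0.0263
gripper_force: 49.2
clk 25.0 p [ 0.5844 -0.0196  0.0983] yawY 8.42 tilt [-0.  0. -1.] F [-0.2 -0.5 -2.7] w 0.0263 g 49.150373339653015 q [-0.15  0.28  1.81 -0.    1.06 -0.3 ]
[-0.26930724 -0.11667684  0.0353431 ]
```

```bash
python3 -m inch '[{"grip":-1,"tx":2,"ty":0,"tz":0,"ax":0,"ay":0,"az":0},{"grip":-1,"tx":4,"ty":0,"tz":0,"ax":0,"ay":0,"az":0},{"grip":-1,"tx":6,"ty":0,"tz":0,"ax":0,"ay":0,"az":0},{"grip":-1,"tx":8,"ty":0,"tz":0,"ax":0,"ay":0,"az":0}]'; python3 -m inch '[{"grip":-1,"tx":1,"ty":0,"tz":0,"ax":0,"ay":0,"az":0},{"grip":-1,"tx":2,"ty":0,"tz":0,"ax":0,"ay":0,"az":0},{"grip":-1,"tx":3,"ty":0,"tz":0,"ax":0,"ay":0,"az":0}]'; python3 -m inch '[{"grip":-1,"tx":1,"ty":0,"tz":0,"ax":0,"ay":0,"az":0},{"grip":-1,"tx":2,"ty":0,"tz":0,"ax":0,"ay":0,"az":0}]'
```

```text
clock: 25.5
ee_pos: [0.5833, -0.0119, 0.0983]
ee_rot: [0.653, 0.757, 0.0, 0.0]
ft_force: [-0.7, -0.3, -1.8]
grip_width: 0.0265
gripper_force: 49.2
clock: 25.88
ee_pos: [0.5829, -0.0093, 0.0983]
ee_rot: [0.653, 0.757, -0.0, 0.0]
ft_force: [0.2, -2.7, -1.1]
grip_width: 0.0265
gripper_force: 49.2
clock: 26.12
ee_pos: [0.5833, -0.0092, 0.0988]
ee_rot: [0.653, 0.757, -0.001, 0.002]
ft_force: [1.2, -8.0, -1.6]
grip_width: 0.0266
gripper_force: 49.2
```

```bash
python3 -m inch '[{"grip":-1,"tx":1.5,"ty":0,"tz":0,"ax":0,"ay":0,"az":0},{"grip":-1,"tx":3,"ty":0,"tz":0,"ax":0,"ay":0,"az":0},{"grip":-1,"tx":3,"ty":0,"tz":0,"ax":0,"ay":0,"az":0}]'; python3 -m inch '[{"grip":-1,"tx":0,"ty":0.8,"tz":1,"ax":0,"ay":0,"az":0},{"grip":-1,"tx":1,"ty":-0.8,"tz":-1,"ax":0,"ay":0,"az":0},{"grip":-1,"tx":1,"ty":0,"tz":0,"ax":0,"ay":0,"az":0},{"grip":-1,"tx":1,"ty":0,"tz":0,"ax":0,"ay":0,"az":0}]'; python3 -c "
from h import *
st()"
```

```text
clock: 26.5
ee_pos: [0.5834, -0.0092, 0.0991]
ee_rot: [0.653, 0.758, -0.003, 0.004]
ft_force: [0.5, -13.2, -1.7]
grip_width: 0.0264
gripper_force: 49.2
clock: 27.0
ee_pos: [0.5834, -0.0092, 0.0994]
ee_rot: [0.653, 0.758, -0.003, 0.005]
ft_force: [0.4, -16.4, -1.0]
grip_width: 0.0263
gripper_force: 50.0
clk 27.0 p [ 0.5834 -0.0092  0.0994] yawY 8.51 tilt [ 0.003 -0.011 -1.   ] F [  0.4 -16.4  -1. ] w 0.0263 g 49.979403018951416 q [-0.13  0.27  1.81 -0.01  1.05 -0.27]
```

Firm stop (16 N, no motion despite a wiggle). Relax the push, let go, rise clear and measure the exposed length.

```bash
python3 -m inch '[{"grip":-1,"tx":-2,"ty":0,"tz":0,"ax":0,"ay":0,"az":0},{"grip":-1,"tx":-4,"ty":0,"tz":0,"ax":0,"ay":0,"az":0},{"grip":-0.4,"tx":-4,"ty":0,"tz":0,"ax":0,"ay":0,"az":0},{"grip":0,"tx":-4,"ty":0,"tz":0,"ax":0,"ay":0,"az":0},{"grip":0.3,"tx":-4,"ty":0,"tz":0,"ax":0,"ay":0,"az":0},{"grip":0.4,"tx":-4,"ty":0,"tz":0,"ax":0,"ay":0,"az":0},{"grip":0.4,"tx":-4,"ty":0,"tz":-20,"ax":0,"ay":0,"az":0},{"grip":0.4,"tx":-4,"ty":0,"tz":-70,"ax":0,"ay":0,"az":0}]'; python3 -m inch '[{"grip":0.4,"tx":-40,"ty":0,"tz":-50,"ax":0,"ay":0,"az":0},{"grip":0.4,"tx":-100,"ty":0,"tz":-70,"ax":0,"ay":0,"az":0},{"grip":0.4,"tx":-150,"ty":0,"tz":-80,"ax":0,"ay":0,"az":0},{"grip":0.4,"tx":-200,"ty":0,"tz":-80,"ax":0,"ay":0,"az":0},{"grip":0.4,"tx":-200,"ty":0,"tz":-80,"ax":0,"ay":0,"az":0}]'; python3 - <<'E'
from h import *
from cell import *
st(); np.set_printoptions(precision=4,suppress=True)
C={}
for n in("top","side"):
    im=get_image(n)
    msk=cv2.inRange(cv2.cvtColor(im,cv2.COLOR_BGR2HSV),(3,110,80),(16,255,255))[170:270,235:310]
    c,L,S,ce=cv2.connectedComponentsWithStats(msk); print(n,[((ce[i]+[235,170]).round(1),S[i]) for i in range(1,c) if S[i,4]>5])
    for l in("plunger_mid","bottle_mid","tray_bottle","flask","beaker","cylinder","thin_plunger_mid"): print(l,[(round(q["conf"],2),(np.array(q["box"])*[512,384,512,384]).round(1)) for q in search_frame(l,n)[:1]])
d=np.array([-.1465,.9892,0]);m=np.array([.5794,.0203,.12])
for n in("top","side"): print(n,"lip, band if home(32 out), knob end if home",proj(n,[m,m-.032*d,m-.053*d]).round(1).tolist())
E
```

```text
clock: 28.0
ee_pos: [0.5802, -0.0065, 0.167]
ee_rot: [0.653, 0.757, -0.002, -0.003]
ft_force: [0.1, 0.6, 0.6]
grip_width: 0.0596
gripper_force: 0.0
clock: 28.62
ee_pos: [0.6123, -0.2086, 0.2504]
ee_rot: [0.655, 0.756, 0.0, 0.002]
ft_force: [-0.9, 0.4, -0.5]
grip_width: 0.06
gripper_force: 0.0
clk 28.62 p [ 0.6123 -0.2086  0.2504] yawY 8.17 tilt [ 0.003 -0.002 -1.   ] F [-0.9  0.4 -0.5] w 0.06 g 0.0 q [-0.44  0.25  1.54 -0.    1.35 -0.58]
top [(array([243.1, 192.5]), array([ 6, 16,  5, 14, 46], dtype=int32)), (array([260.9, 190.2]), array([24, 16,  4, 10, 28], dtype=int32)), (array([244.5, 238.6]), array([  3,  62,  14,  14, 163], dtype=int32))]
plunger_mid [(0.7, array([259.7, 189.5,  22. ,  15.9]))]
bottle_mid [(0.9, array([154.4, 236.5,  28.9,  22.1]))]
tray_bottle [(0.87, array([124.7, 244.7,  37.3,  25.4]))]
flask [(0.77, array([244.2, 239.8,  21.4,  27.4]))]
beaker [(0.63, array([303.1, 134.7,  21.2,  19.7]))]
cylinder [(0.46, array([337. , 146. ,   8.4,  13.7]))]
thin_plunger_mid []
side [(array([272.1, 170.6]), array([34,  0,  6,  3,  9], dtype=int32)), (array([278.2, 171.9]), array([41,  0,  5,  5, 16], dtype=int32)), (array([284.9, 173.7]), array([47,  0,  8,  9, 33], dtype=int32)), (array([249. , 207.1]), array([11, 31,  9, 14, 45], dtype=int32)), (array([264. , 214.6]), array([27, 40,  6, 10, 28], dtype=int32))]
plunger_mid [(0.63, array([263.9, 216.4,  24.4,  16.8]))]
bottle_mid [(0.76, array([163.6, 202.8,  27.2,  41.5]))]
tray_bottle [(0.56, array([139.7, 196.5,  22.6,  38.7]))]
flask [(0.74, array([224.6, 251.1,  24.5,  50. ]))]
beaker [(0.71, array([335.2, 224.6,  21.5,  31.9]))]
cylinder [(0.67, array([375.3, 233.5,  34.3,  63.3]))]
thin_plunger_mid [(0.77, array([328.4, 333.7,  78.8,  34.9]))]
top lip, band if home(32 out), knob end if home [[249.6, 191.5], [261.1, 190.0], [268.6, 188.9]]
side lip, band if home(32 out), knob end if home [[255.9, 209.7], [265.6, 213.9], [272.1, 216.7]]
```

Band and knob sit where "fully home" predicts (band column 260.9 seen, 261.1 expected). Everything else checked is in place, so I'm handing in.

```bash
python3 -c "
from cell import job
print(job.hand_in())"
```

```text
the job is handed in; nothing more can be done
None
```

The job is handed in at about 29 s: the blue-capped bottle stands in the tray's empty cell, and the thick plunger was regripped near its knob and pushed home to a firm stop; in the last pictures nothing I checked had tipped or moved, and the thin plunger was seen only in the side view.

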